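# Put the trimming tool away in its case

### The arm

A 6-joint arm with a two-finger parallel gripper is mounted at the origin on the work surface. World frame = base frame: x ahead of the robot, y to its left, z up, the work surface at z = 0. Lengths are in m, angles in rad, forces in N, time in s.
With the tool pointing down it reaches from about 0.35 to 0.725 m from the base axis. Payload 6 kg.
Tool frame: the origin (TCP) lies at the very end of the fingers, on their centre line; the grasp point (between the pads) lies 19 mm behind it; z points along the fingers, y is the line along which they close (so a half turn about z gives the same grasp; the last joint's range is limited). The gripper opens to 85 mm and grips with 20 to 120 N. Pads are 22 mm wide; open, the fingers measure 114 mm over their backs; the gripper's body (76 mm by 85 mm) begins 54 mm behind the grasp point. The pads swing forward as they close: fully open they stand 13 mm farther back than shut.
Start: joints at [1.469, 0.04, 0.085, 0, -1.615, -0.334], TCP at [0.253, 0.544, 0.231] pointing down, gripper open.
Joint ranges: [-2.56, 2.56], [-1.29, 2.01], [-1.08, 1.49], [-3.29, 1.98], [-2.81, -0.18], [-2.99, 2.99]. Speed limits (rad/s): [2.57, 2.57, 3.01, 3.14, 3.14, 3.14].

### API

Orientations are given as a unit quaternion [w, x, y, z].
In Python, from cell import arm, imaging gives the robot as it stands. The module is installed in compiled form; this text tells all that it offers.
- The arm moves only by the tool jog_arm, never from a script. Its argument "series" is one flat list of numbers, 7 for each row, row after row: the shift along the tool's x, y, z in mm, then the turn, a rotation vector about the tool's x, y, z in degrees, then the opening, from -1 (shut) to 1 (fully open). In form: [dx, dy, dz, wx, wy, wz, hand, dx, dy, dz, wx, wy, wz, hand, ...]. A call has 1 to 5 rows; each row shifts and turns the commanded pose from where the row before left it, along the tool's axes as they then stand; what a row does not reach is not made up. A row lasts 1/10 s, in which the tool goes at most 50 mm and 8.59 degrees, less where a joint would pass 70% of its speed; a pose out of reach is approached as far as the arm can. A call with a gripper value outside its range is refused whole. The fingers move at their own pace and stop on an object; "squeeze" is the grip in N (left out, the last holds). Time passes only in rows, so rows that do not move let the fingers close. It gives the time, the measured TCP pose, the force, the opening and the grip force at its end, in the units of the state.
- arm.get_state(): the state, without advancing time (a new reading comes with each control period).
- imaging.camera(name): name is "scene" or "top"; returns a dict with "color" (384x512x3 uint8, red, green, blue), "z_map" (384x512 float32, m along the optical axis (not along the pixel's ray), 0 where there is no reading), "fx", "fy", "cx", "cy" (pixels), "pose" (4x4, takes a point from camera to world coordinates). Camera axes: x right, y up, looking along -z (the intrinsics and any distortion apply to the point x, -y, -z); pixel columns grow to the right and rows downward; lengths in m; the calibration is good to about 2 mm. A picture is of the moment at which its call begins.
- arm.finish_job(): hands the job in; it is judged then, once.
The state is a dict: "time": time; "qpos": joint angles; "qvel": joint speeds; "joint_torque": joint torques, N m; "eef_pos": TCP position; "tool_rot": TCP orientation; "force": force on the tool from outside, world axes, zero at the start; "wrist_torque": the same for the moment, N m; "gripper_width": finger opening in m; "gripper_force": force on a finger pad.
Only numpy, scipy, OpenCV 4.12 (cv2) and the standard library are available. Lean on these libraries where they do the work, as an engineer would, in place of code of your own. Each camera call takes 0.05 s, during which the arm holds its last target. There are 200 camera calls.

### The job

The pottery trimming tool lies sunk between the cheeks of its rocker stand: press the stand's blue pad all the way down so that the other end tips the tool up to where it can be gripped. Then put the tool away: lay it flat in the wooden case, whose cover has to be slid back first, and slide the cover fully shut over it. Leave the cup, the glaze jar and the brush pot where they stand.

Things in the scene. Friction and masses are not known exactly. Their poses are not given: they have to be found in the camera images.
- stand: Fixed plywood rocker stand. Origin on the table straight under the pivot; its x points from the pivot towards the tool end, y to the left, z up. Base plate 290 x 90 x 8 mm (x -105 to 185). Two upright cheeks, each 8 mm thick, 36 mm apart inside (y 18 to 26 mm either side), x -15 to 170, tops 102 mm above the table. The rocker's pivot axis is along y, 70 mm above the table.
- rocker (a joint): Angle of the wooden rocker beam in the stand, rad: 0 = level (as it starts, tool sunk between the cheeks), 0.6 = pad fully down on its stop, tool end tipped up. The pivot is stiff: 5 to 7 N down on the pad moves it, and it stays at the angle where it is left. Beam 20 mm wide, 10 mm thick, from 80 mm before the pivot to 175 mm beyond it, its mid-thickness through the pivot axis.
- pad (a point): Middle of the top face of the blue press pad at the short end of the rocker, 40 mm (along the beam) x 64 mm; 75 mm from the pivot axis on the stand's -x side and 5 mm above the pivot when level. Moves with the rocker: it goes down about 42 mm. Its axes are the rocker's (x along the beam towards the tool end, z normal to its top).
- cradle (a point): Point on the rocker 80 mm beyond the pivot and 17 mm above the beam's middle: where the centre of the tool's handle lies. Axes are the rocker's (x along the beam towards the tool end, z normal to it). A 14 mm high block on the beam, 30 mm beyond the pivot, keeps the tool from sliding down. When fully tipped, the handle's sides stand free above the cheeks.
- trim_tool: Loose pottery loop trimming tool, 130 mm long, about 85 g: a terracotta-coloured handle 90 (x) x 26 (y) x 24 (z) mm and beyond it on +x a brass ferrule and a steel wire loop 28 mm wide. Origin: middle of the handle's underside. x along the tool towards the loop. The handle spans x -45 to 45 mm, the loop ends at 85. It starts on the rocker, loop outward.
- tool_grip (a point): Centre of the tool's handle, 12 mm above its underside; x along the tool, z its upper side. Close to its centre of mass; grip here across the 26 mm width.
- case: Fixed dark-wood tool case, 192 (x) x 108 (y) mm, walls and floor 6 mm thick, rim 42 mm high, with 6 mm wide side rails up to 51 mm. Inside 180 x 96 mm, inner floor 6 mm above the table. Origin: centre of its underside on the table; x is the direction in which the cover slides open.
- cover (a joint): Travel of the case's pale-wood sliding cover in m: 0 = fully shut, 0.16 = fully back along the case's +x (then the case is open from its -x wall over 154 mm). Friction about 2 N; stays where left. The cover is 6 mm thick, 192 mm long, top face 48 mm above the table.
- cover_bar (a point): Middle of the top of the blue grip bar across the cover: bar 10 (x) x 60 (y) mm, standing 22 mm above the cover's top face, its top 70 mm above the table. Sits 72 mm from the case's middle on the -x side when shut, 88 mm on the +x side when fully back. Its axes are the case's.
- cup: Blue ceramic cup, 68 mm wide, 75 mm tall, loose; bystander. Origin: centre of its underside.
- glaze_jar: Green glass glaze jar with white cap, 76 mm wide, 100 mm tall, loose; bystander. Origin: centre of its underside.
- brush_pot: Black pot with brushes, 90 mm wide, 95 mm tall (brushes to about 220 mm), loose; bystander. Origin: centre of its underside.
Not all that is in view belongs to the job. Several things have the shape of the trim_tool; the one meant has the colours described above.

How it is judged:
On the way, in this order (a step that is already met when the one before it is completed fails the run):
1. the pad is pressed down (rocker beyond 0.52 rad of 0.6) with the tool still lying in the cradle (value of joint rocker above 0.52 rad and distance between tool_grip and cradle below 0.025 m), for 0.2 s.
2. the tool lies on the floor of the case, cover still slid back (over 0.1 m) (x of tool_grip in the frame of case between -0.06 and 0.06 m and y of tool_grip in the frame of case between -0.05 and 0.05 m and z of tool_grip in the frame of case between 0.005 and 0.027 m and value of joint cover above 0.1 m), for 0.2 s.
At the end, for the whole second after the job is handed in: The tool lies at rest and level (within about 7 degrees) on the floor of the case (handle centre within 60 mm lengthwise and 50 mm crosswise of the case's middle and 5 to 27 mm above the case's underside), and the cover is shut to within 5 mm (x of tool_grip in the frame of case between -0.06 and 0.06 m and y of tool_grip in the frame of case between -0.05 and 0.05 m and z of tool_grip in the frame of case between 0.005 and 0.027 m and angle between trim_tool's own x axis and vertical between 1.45 and 1.69 rad and value of joint cover below 0.005 m and linear speed of trim_tool below 0.02 m/s); the robot touches nothing.
It fails at once if the cup is shifted more than 30 mm or tipped over (distance of cup from where it was at the start of the episode above 0.03 m or angle between cup's own z axis and vertical above 0.5 rad).
It fails at once if the glaze jar is shifted more than 30 mm or tipped over (distance of glaze_jar from where it was at the start of the episode above 0.03 m or angle between glaze_jar's own z axis and vertical above 0.5 rad).
It fails at once if the brush pot is shifted more than 30 mm or tipped over (distance of brush_pot from where it was at the start of the episode above 0.03 m or angle between brush_pot's own z axis and vertical above 0.5 rad).
It also fails if it takes over 72 s, if anything falls off the work surface, if the arm or the gripper's body presses on something with over 40 N, if the wrist force passes 120 N, or if a joint passes its speed limit or range.

## Working session

There is one attempt and no reset: what is moved stays moved. The work goes in short steps, Python scripts to look and compute and a tool call to move; the robot and the scene stay as the last step left them, time stands still between calls to the robot, and variables do not carry over. Pictures are saved under pics/ and viewed, at most 10 in all, crops included, and the job is handed in when it is done.

Besides the shell and the picture viewer there is one more tool, called after "Emit:" in YAML: its name, and indented under it one key for each argument. jog_arm: Moves the arm, as the interface text tells. Its arguments: {"type":"object","properties":{"series":{"type":"array"},"squeeze":{"type":"number"}},"required":["series"]}

```bash
mkdir -p pics
cat > h.py <<'E'
import numpy as np, cv2
from cell import arm, imaging
def grab(n):
    c=imaging.camera(n); cv2.imwrite  # noqa
    return c
def pt(c,u,v,z=None):
    d=np.array([(u-c['cx'])/c['fx'],-(v-c['cy'])/c['fy'],-1.0])
    P=np.array(c['pose'])
    if z is None:
        zz=np.median([x for x in c['z_map'][int(v)-1:int(v)+2,int(u)-1:int(u)+2].ravel() if x>0]); return (P@np.r_[d*zz,1])[:3]
    r=P[:3,:3]@d; return P[:3,3]+r*(z-P[2,3])/r[2]
def cloud(c):
    v,u=np.mgrid[:384,:512]; z=c['z_map']
    p=np.stack([(u-c['cx'])/c['fx']*z,-(v-c['cy'])/c['fy']*z,-z,np.ones_like(z)],-1)
    return (p@np.array(c['pose']).T)[...,:3]
E
python3 - <<'E'
from h import *
import pickle
d={n:imaging.camera(n) for n in('scene','top')}
pickle.dump(d,open('c0.pkl','wb'))
for n in d:
    cv2.imwrite(f'pics/{n}0.png',cv2.resize(d[n]['color'][...,::-1],(800,600)))
    print(n,[k for k in d[n]],d[n]['fx'],d[n]['cx'],d[n]['cy'],np.round(d[n]['pose'],3))
print(arm.get_state())
E
```

```text
scene ['color', 'z_map', 'fx', 'fy', 'cx', 'cy', 'pose'] 361.0883026580471 258.4482921567118 198.34881214415498 [[ 0.804 -0.515  0.297  1.008]
 [ 0.594  0.705 -0.387 -0.48 ]
 [-0.01   0.488  0.873  1.127]
 [ 0.     0.     0.     1.   ]]
top ['color', 'z_map', 'fx', 'fy', 'cx', 'cy', 'pose'] 392.6420488939467 254.5569063178606 186.90791151475625 [[ 0.01   0.992 -0.125  0.462]
 [-1.     0.01   0.004  0.003]
 [ 0.006  0.125  0.992  1.336]
 [ 0.     0.     0.     1.   ]]
{'time': 0.1, 'qpos': array([ 1.46871554e+00,  4.07765813e-02,  8.39458818e-02, -4.14727804e-04,
       -1.61551304e+00, -3.33703177e-01]), 'qvel': array([-0.00163771, -0.00037855,  0.00301752,  0.00284584,  0.00115096,
       -0.0018239 ]), 'joint_torque': array([-4.03156708e-03, -3.69341040e+01,  3.48283339e+01,  6.95162147e+00,
       -4.50640495e-03,  2.91656576e-06]), 'eef_pos': array([0.25307832, 0.54369594, 0.23038277]), 'tool_rot': array([ 7.92463950e-04,  9.76356969e-01, -2.16162965e-01, -1.16372075e-04]), 'force': array([-0.05838015, -0.15064705, -0.00328137]), 'wrist_torque': array([-0.05274566, -0.01398585,  0.00438794]), 'gripper_force': 0.0, 'gripper_width': 0.08527741680769337}
```

View pics/top0.png

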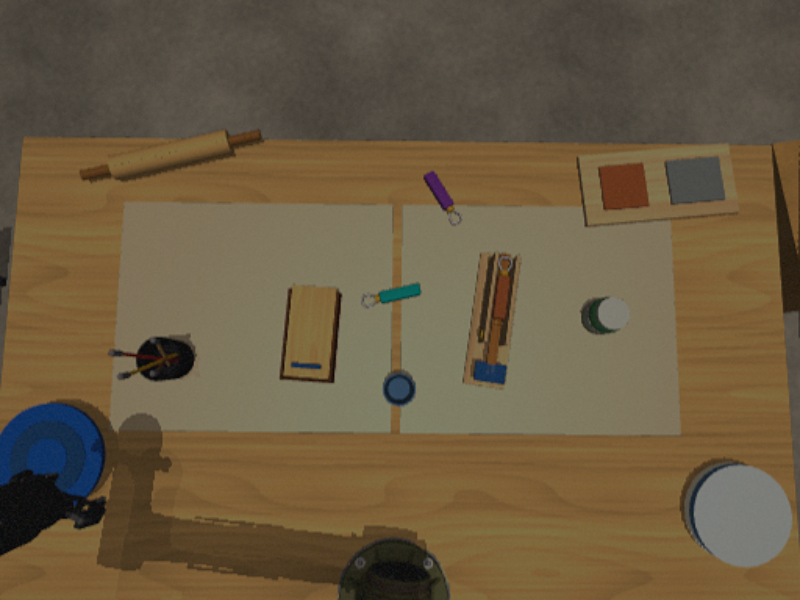

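View pics/scene0.png

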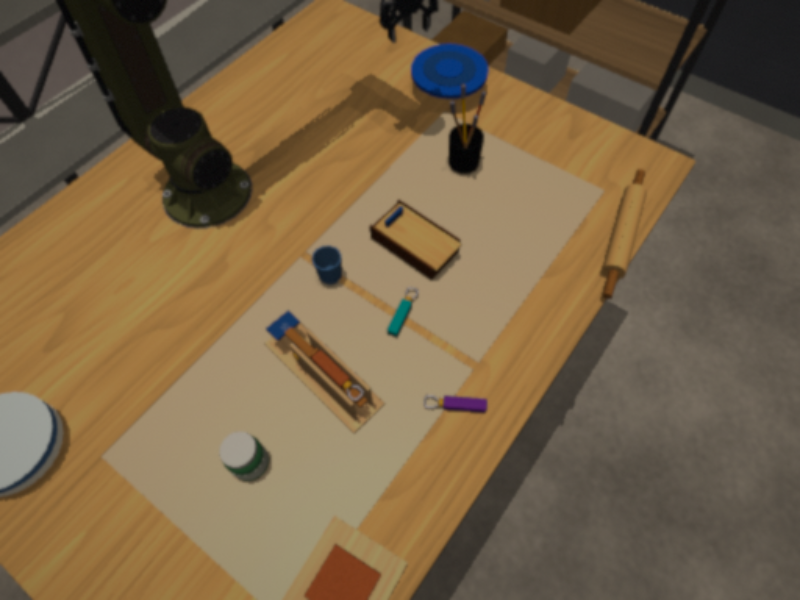

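Top view (800x600 px): the stand runs from about (488,385) with the blue pad at (490,372) to (505,253) at the tool end. The case is at (310,333), its bar at (306,365). The cup is at (399,388), the jar at (610,315) and the pot at (165,358).

Run:
```python
from h import *
import pickle
d=pickle.load(open('c0.pkl','rb'))
c=d['top'];im=c['color']
a=cv2.resize(im[150:260,170:260,::-1],None,fx=4,fy=5.4,interpolation=3)
b=cv2.resize(im[150:260,285:345,::-1],None,fx=5.4,fy=5.4,interpolation=3)
cv2.imwrite('pics/crop.png',np.hstack([a[:594],b[:594]]))
for n in('top','scene'):
    c=d[n];W=cloud(c);h=cv2.cvtColor(c['color'],cv2.COLOR_RGB2HSV)
    def rep(name,m,axis=True):
        p=W[m]; 
        if len(p)<6: print(n,name,len(p));return
        r=cv2.minAreaRect((p[:,:2]*1000).astype(np.float32))
        print(n,name,len(p),p.mean(0).round(4),p.min(0).round(3),p.max(0).round(3),np.round(r[0],1),np.round(r[1],1),round(r[2],1))
    blue=(h[...,0]>100)&(h[...,0]<125)&(h[...,1]>130)
    Z=W[...,2];X=W[...,0];Y=W[...,1]
    tab=(X>.3)&(X<.8)
    rep('bar',blue&tab&(Z>.055)&(Z<.085)&(Y>.05)&(Y<.4))
    rep('pad',blue&tab&(Z>.06)&(Z<.09)&(Y<-.05)&(Y>-.4))
    rep('coverTop',tab&(Z>.04)&(Z<.056)&(Y>.1)&(Y<.35))
    rep('cup',tab&(Z>.06)&(Z<.085)&(Y>-.06)&(Y<.1))
    rep('cheeks',tab&(Z>.094)&(Z<.110)&(Y<-.1)&(Y>-.3))
    rep('base',tab&(Z>.005)&(Z<.015)&(Y<-.1)&(Y>-.28))
    rep('jar',tab&(Z>.085)&(Z<.11)&(Y<-.3))
    rep('pot',tab&(Z>.08)&(Z<.1)&(Y>.38))
    rep('terra',((h[...,0]<9)|(h[...,0]>176))&(h[...,1]>150)&(Y<-.1)&(Y>-.3)&tab)
    # long axes via PCA for terra
```

```text
top bar 36 [0.4694 0.1841 0.0708] [0.466 0.158 0.066] [0.472 0.213 0.076] [468.7 185.4] [ 6.3 55.1] 0.5
top pad 206 [ 0.4589 -0.1906  0.0757] [ 0.438 -0.223  0.069] [ 0.482 -0.158  0.084] [ 459.6 -190.4] [61.7 36.3] 81.6
top coverTop 1918 [0.5401 0.1821 0.0491] [0.437 0.122 0.04 ] [0.64  0.241 0.056] [539.  182.1] [108.5 200.6] 86.2
top cup 111 [ 0.4233 -0.0047  0.0735] [ 0.392 -0.037  0.06 ] [0.458 0.026 0.081] [424.8  -5.6] [66.1 63.5] 1.1
top cheeks 566 [ 0.6128 -0.2119  0.101 ] [ 0.519 -0.249  0.094] [ 0.704 -0.174  0.109] [ 611.4 -212.1] [ 52.5 181.7] 81.9
top base 1265 [ 0.5464 -0.1855  0.0081] [ 0.301 -0.28   0.005] [ 0.8   -0.103  0.015] [ 550.4 -191.5] [498.9 176.9] 0.0
top jar 365 [ 0.5814 -0.4364  0.1002] [ 0.549 -0.47   0.085] [ 0.614 -0.405  0.109] [ 581.5 -437.5] [64.2 64.7] 3.7
top pot 196 [0.481  0.477  0.0919] [0.438 0.433 0.08 ] [0.525 0.523 0.1  ] [481.7 477.4] [89.4 86.5] 34.6
top terra 9 [ 0.6074 -0.2079  0.0971] [ 0.57  -0.227  0.092] [ 0.65  -0.198  0.101] [ 608.9 -212.1] [25.5 78.9] 82.8
scene bar 27 [0.4753 0.1822 0.0676] [0.471 0.155 0.063] [0.479 0.208 0.07
[... 169 characters left out ...]
264 [0.5468 0.1776 0.0483] [0.436 0.119 0.04 ] [0.642 0.241 0.056] [539.4 180.2] [113.6 201.6] 86.4
scene cup 128 [ 0.4247 -0.0054  0.0705] [ 0.394 -0.04   0.06 ] [0.46  0.024 0.079] [427.   -8.1] [66.5 64.7] 0.0
scene cheeks 570 [ 0.6182 -0.2158  0.1003] [ 0.518 -0.252  0.094] [ 0.707 -0.176  0.108] [ 613.2 -214.3] [ 52.7 184.5] 82.1
scene base 961 [ 0.5908 -0.2202  0.0083] [ 0.307 -0.278  0.005] [ 0.8   -0.101  0.015] [ 553.2 -189.4] [493.8 176. ] 0.2
scene jar 440 [ 0.5859 -0.4406  0.0997] [ 0.55  -0.473  0.086] [ 0.617 -0.408  0.105] [ 584.8 -439.8] [63.4 65.7] 46.5
scene pot 198 [0.5324 0.6249 0.0896] [0.438 0.432 0.08 ] [0.768 1.364 0.1  ] [627.8 896. ] [976.3  87.7] 71.1
scene terra 0
```

View pics/crop.png

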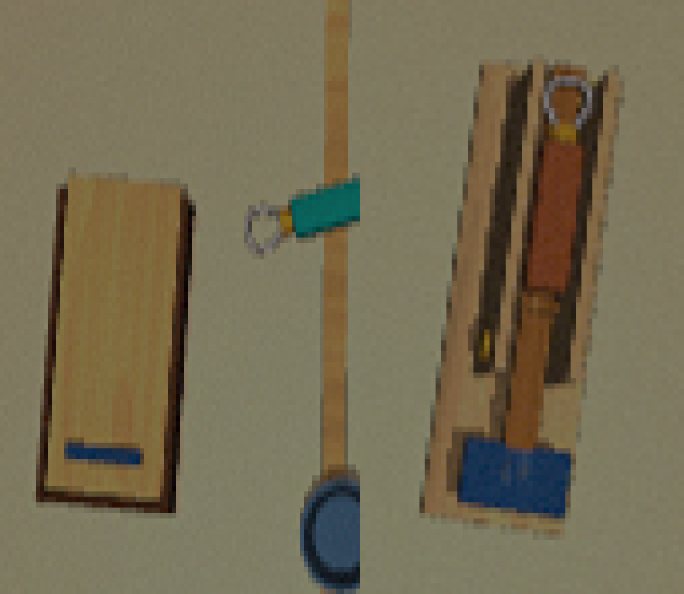

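The crop shows the case shut with its bar on the robot side. The terracotta tool lies between the cheeks with its loop outward, and the pad is towards the robot. From the cloud, in world coordinates:

- **Case:** centre (0.539, 0.1815), yaw -3.8°.
- **Stand:** pivot (0.5355, -0.202), yaw -8.1°.

The sizes agree with the given dimensions. I'll slide the cover back first.

```bash
cat >> h.py <<'E'
from scipy.spatial.transform import Rotation as Rot, Slerp
CASE=(np.array([.539,.1815]),-3.8); STAND=(np.array([.5355,-.202]),-8.1)
def inframe(f,x,y,z):
    a=np.radians(f[1]); return np.r_[f[0]+[x*np.cos(a)-y*np.sin(a),x*np.sin(a)+y*np.cos(a)],z]
def ori(yaw,pitch=0): return Rot.from_euler('ZY',[yaw,-pitch],degrees=True)*Rot.from_matrix(np.diag([1.,-1,-1]))
def plan(wps,start=None):
    """wps: (pos,yaw,pitch,nrows,hand); prints jog rows"""
    s=arm.get_state(); p=s['eef_pos'];q=s['tool_rot'];R=Rot.from_quat(np.r_[q[1:],q[0]])
    if start: p,R=np.array(start[0]),ori(*start[1:])
    for t,yaw,pi,n,h in wps:
        T=ori(yaw,pi); rv=(R.inv()*T).as_rotvec(degrees=True)/n; dp=(np.array(t)-p)/n
        print('#',np.round(t,3),yaw,pi)
        for k in range(n):
            l=R.inv().apply(dp)*1000
            print(', '.join(f'{v:.1f}' for v in [*l,*rv])+f', {h}')
            R=R*Rot.from_rotvec(rv,degrees=True)
        p,R=np.array(t),T
def st():
    s=arm.get_state();print(round(s['time'],2),s['eef_pos'].round(4),s['force'].round(1),round(s['gripper_width'],4))
E
python3 - <<'E'
from h import *
a=inframe(CASE,-.108,0,.2)
plan([(a,-3.8,0,10,-1),(inframe(CASE,-.108,0,.054),-3.8,0,5,-1),(inframe(CASE,.07,0,.054),-3.8,0,10,-1)])
E
```

```text
# [0.431 0.189 0.2  ] -3.8 0
31.1, 24.7, 3.1, 0.0, 0.0, -2.1, -1
30.2, 25.8, 3.1, 0.0, 0.0, -2.1, -1
29.2, 26.9, 3.1, 0.0, 0.0, -2.1, -1
28.2, 28.0, 3.1, 0.0, 0.0, -2.1, -1
27.2, 29.0, 3.1, 0.0, 0.0, -2.1, -1
26.1, 30.0, 3.1, 0.0, 0.0, -2.1, -1
25.0, 30.9, 3.1, 0.0, 0.0, -2.1, -1
23.8, 31.8, 3.1, 0.0, 0.0, -2.1, -1
22.6, 32.7, 3.0, 0.0, 0.0, -2.1, -1
21.4, 33.5, 3.0, 0.0, 0.0, -2.1, -1
# [0.431 0.189 0.054] -3.8 0
0.0, 0.0, 29.2, 0.0, 0.0, 0.0, -1
0.0, 0.0, 29.2, 0.0, 0.0, 0.0, -1
0.0, 0.0, 29.2, 0.0, 0.0, 0.0, -1
0.0, 0.0, 29.2, 0.0, 0.0, 0.0, -1
0.0, 0.0, 29.2, 0.0, 0.0, 0.0, -1
# [0.609 0.177 0.054] -3.8 0
17.8, 0.0, 0.0, 0.0, 0.0, 0.0, -1
17.8, 0.0, 0.0, 0.0, 0.0, 0.0, -1
17.8, 0.0, 0.0, 0.0, 0.0, 0.0, -1
17.8, 0.0, 0.0, 0.0, 0.0, 0.0, -1
17.8, 0.0, 0.0, 0.0, 0.0, 0.0, -1
17.8, 0.0, 0.0, 0.0, 0.0, 0.0, -1
17.8, 0.0, 0.0, 0.0, 0.0, 0.0, -1
17.8, 0.0, 0.0, 0.0, 0.0, 0.0, -1
17.8, 0.0, 0.0, 0.0, 0.0, 0.0, -1
17.8, 0.0, 0.0, 0.0, 0.0, 0.0, -1
```

Emit:
jog_arm:
  series: [31.1,24.7,3,0,0,-2.1,-1,30.2,25.8,3,0,0,-2.1,-1,29.2,26.9,3,0,0,-2.1,-1,28.2,28,3,0,0,-2.1,-1,27.2,29,3,0,0,-2.1,-1]

```text
time: 0.6
eef_pos: [0.3424, 0.3647, 0.2158]
tool_rot: [0.0, 0.992, -0.125, -0.0]
force: [0.3, 0.7, -0.8]
gripper_width: 0.0124
gripper_force: 0.0
```

Emit:
jog_arm:
  series: [26.1,30,3,0,0,-2.1,-1,25,30.9,3,0,0,-2.1,-1,23.8,31.8,3,0,0,-2.1,-1,22.6,32.7,3,0,0,-2.1,-1,21.4,33.5,3,0,0,-2.1,-1]

```text
time: 1.1
eef_pos: [0.4312, 0.1869, 0.201]
tool_rot: [-0.0, 0.999, -0.034, -0.0]
force: [0.3, 0.8, 0.6]
gripper_width: 0.0001
gripper_force: 0.0
```

Emit:
jog_arm:
  series: [0,0,30,0,0,0,-1,0,0,30,0,0,0,-1,0,0,30,0,0,0,-1,0,0,0,0,0,0,-1]

```text
time: 1.5
eef_pos: [0.4287, 0.1868, 0.1066]
tool_rot: [0.002, 0.999, -0.035, -0.003]
force: [-0.5, -0.4, 0.2]
gripper_width: -0.0002
gripper_force: 0.0
```

Run:
```python
from h import *
st(); plan([(inframe(CASE,-.108,0,.055),-3.8,0,2,-1)])
```

```text
1.5 [0.4287 0.1868 0.1066] [-0.5 -0.4  0.2] -0.0002
# [0.431 0.189 0.055] -3.8 0
1.4, -1.1, 25.8, 0.1, 0.2, -0.1, -1
1.3, -1.1, 25.8, 0.1, 0.2, -0.1, -1
```

Emit:
jog_arm:
  series: [0,0,27,0,0,0,-1,0,0,26,0,0,0,-1,0,0,0,0,0,0,-1,0,0,0,0,0,0,-1]

```text
time: 1.9
eef_pos: [0.4315, 0.1887, 0.06]
tool_rot: [0.0, 0.999, -0.034, 0.001]
force: [0.1, -0.5, -0.1]
gripper_width: 0.0002
gripper_force: 0.0
```

Emit:
jog_arm:
  series: [10,0,0,0,0,0,-1,10,0,0,0,0,0,-1,15,0,0,0,0,0,-1,15,0,0,0,0,0,-1,15,0,0,0,0,0,-1]

```text
time: 2.4
eef_pos: [0.4974, 0.1843, 0.0595]
tool_rot: [-0.0, 0.999, -0.035, 0.0]
force: [-2.9, 1.9, 1.2]
gripper_width: -0.0002
gripper_force: 1.1
```

Emit:
jog_arm:
  series: [18,0,0,0,0,0,-1,20,0,0,0,0,0,-1,20,0,0,0,0,0,-1,20,0,0,0,0,0,-1,15,0,0,0,0,0,-1]

```text
time: 2.9
eef_pos: [0.5905, 0.1774, 0.059]
tool_rot: [-0.0, 0.999, -0.035, 0.0]
force: [-2.4, 1.1, 2.6]
gripper_width: 0.0003
gripper_force: 1.1
```

Emit:
jog_arm:
  series: [8,0,0,0,0,0,-1,4,0,0,0,0,0,-1,3,0,0,0,0,0,-1,2,0,0,0,0,0,-1]

```text
time: 3.3
eef_pos: [0.6054, 0.1762, 0.0585]
tool_rot: [0.0, 0.999, -0.035, -0.0]
force: [-2.4, 0.1, 0.9]
gripper_width: 0.0
gripper_force: 1.0
```

Run:
```python
from h import *
st(); c=imaging.camera('top'); cv2.imwrite('pics/top1.png',cv2.resize(c['color'][120:264,150:342,::-1],(800,600),interpolation=3))
W=cloud(c);h=cv2.cvtColor(c['color'],cv2.COLOR_RGB2HSV);b=(h[...,0]>100)&(h[...,0]<125)&(h[...,1]>130)&(W[...,2]>.055)&(W[...,2]<.085)&(W[...,1]>.1)&(W[...,1]<.3)&(W[...,0]>.5)
print(b.sum(),W[b].mean(0) if b.any() else '',inframe(CASE,.088,0,.07))
```

```text
3.3 [0.6054 0.1762 0.0585] [-2.4  0.1  0.9] 0.0
0  [0.62680653 0.1756679  0.07      ]
```

View pics/top1.png

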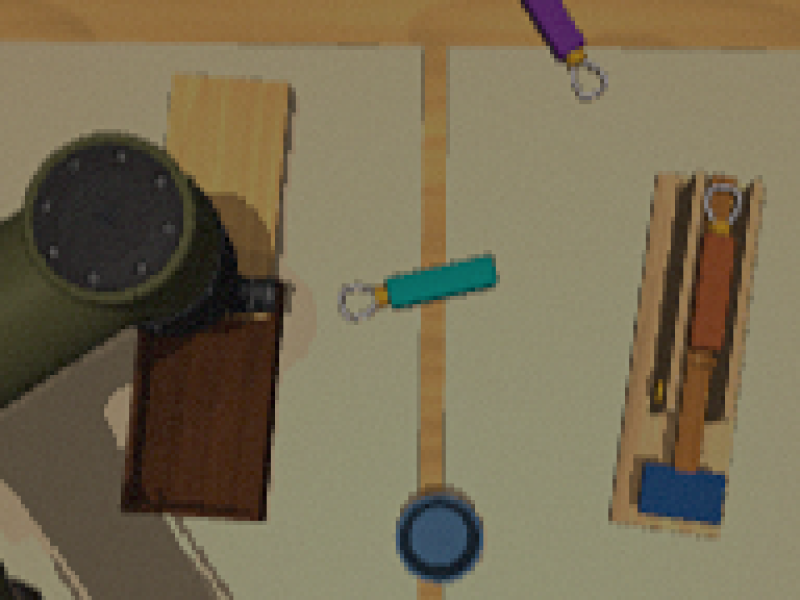

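The cover is sliding back: the case is open from row 515 to row 315. I'll push the last few millimetres to the stop.

Emit:
jog_arm:
  series: [2,0,0,0,0,0,-1,2,0,0,0,0,0,-1,2,0,0,0,0,0,-1]

```text
time: 3.65
eef_pos: [0.6061, 0.1761, 0.0583]
tool_rot: [0.001, 0.999, -0.034, -0.006]
force: [-33.0, 2.3, 19.0]
gripper_width: -0.0001
gripper_force: 17.2
```

Emit:
jog_arm:
  series: [2,0,0,0,0,0,-1,1,0,0,0,0,0,-1,0,0,0,0,0,0,-1]

```text
time: 3.95
eef_pos: [0.6061, 0.176, 0.0582]
tool_rot: [0.002, 0.999, -0.034, -0.009]
force: [-42.6, 3.3, 22.8]
gripper_width: 0.0001
gripper_force: 21.2
```

Cover fully back, with the stop force felt. Next is the pad.

Emit:
jog_arm:
  series: [-12,0,0,0,0,0,-1,-10,0,-20,0,0,0,-1,0,0,-40,0,0,0,-1,0,0,-40,0,0,0,-1,0,0,0,0,0,0,-1]

```text
time: 4.45
eef_pos: [0.5953, 0.1781, 0.1664]
tool_rot: [-0.002, 0.999, -0.034, 0.006]
force: [-0.2, 0.2, -0.1]
gripper_width: 0.0003
gripper_force: 0.0
```

Run:
```python
from h import *
st(); plan([(inframe(STAND,-.075,0,.155),-8.1,0,10,-1),(inframe(STAND,-.075,0,.085),-8.1,0,3,-1),(inframe(STAND,-.068,0,.030),-8.1,0,10,-1)])
```

```text
4.45 [0.5953 0.1781 0.1664] [-0.2  0.2 -0.1] 0.0003
# [ 0.461 -0.191  0.155] -8.1 0
-10.8, 37.8, 0.8, -0.0, -0.1, 0.4, -1
-10.6, 37.9, 0.9, -0.0, -0.1, 0.4, -1
-10.3, 37.9, 0.9, -0.0, -0.1, 0.4, -1
-10.0, 38.0, 0.9, -0.0, -0.1, 0.4, -1
-9.7, 38.1, 1.0, -0.0, -0.1, 0.4, -1
-9.5, 38.2, 1.0, -0.0, -0.1, 0.4, -1
-9.2, 38.2, 1.0, -0.0, -0.1, 0.4, -1
-8.9, 38.3, 1.0, -0.0, -0.1, 0.4, -1
-8.6, 38.4, 1.1, -0.0, -0.1, 0.4, -1
-8.3, 38.4, 1.1, -0.0, -0.1, 0.4, -1
# [ 0.461 -0.191  0.085] -8.1 0
0.0, 0.0, 23.3, 0.0, 0.0, 0.0, -1
0.0, 0.0, 23.3, 0.0, 0.0, 0.0, -1
0.0, 0.0, 23.3, 0.0, 0.0, 0.0, -1
# [ 0.468 -0.192  0.03 ] -8.1 0
0.7, 0.0, 5.5, 0.0, 0.0, 0.0, -1
0.7, 0.0, 5.5, 0.0, 0.0, 0.0, -1
0.7, 0.0, 5.5, 0.0, 0.0, 0.0, -1
0.7, 0.0, 5.5, 0.0, 0.0, 0.0, -1
0.7, 0.0, 5.5, 0.0, 0.0, 0.0, -1
0.7, 0.0, 5.5, 0.0, 0.0, 0.0, -1
0.7, 0.0, 5.5, 0.0, 0.0, 0.0, -1
0.7, 0.0, 5.5, 0.0, 0.0, 0.0, -1
0.7, 0.0, 5.5, 0.0, 0.0, 0.0, -1
0.7, 0.0, 5.5, 0.0, 0.0, 0.0, -1
```

Emit:
jog_arm:
  series: [-10.7,37.8,1,0,0,0.4,-1,-10.5,37.9,1,0,0,0.4,-1,-10.2,38,1,0,0,0.4,-1,-10,38,1,0,0,0.4,-1,-9.7,38,1,0,0,0.4,-1]

```text
time: 4.95
eef_pos: [0.5252, -0.0087, 0.1534]
tool_rot: [-0.0, 0.999, -0.052, 0.001]
force: [1.1, 0.1, 0.1]
gripper_width: 0.0
gripper_force: 0.0
```

Emit:
jog_arm:
  series: [-9.5,38.2,1,0,0,0.4,-1,-9.2,38.2,1,0,0,0.4,-1,-9,38.3,1,0,0,0.4,-1,-8.6,38.4,1,0,0,0.4,-1,-8.3,38.4,1,0,0,0.4,-1]

```text
time: 5.45
eef_pos: [0.4584, -0.1937, 0.1486]
tool_rot: [0.0, 0.998, -0.069, 0.001]
force: [0.6, 0.3, 0.6]
gripper_width: 0.0001
gripper_force: 0.0
```

Emit:
jog_arm:
  series: [0,0,22,0,0,0,-1,0,0,22,0,0,0,-1,0,0,22,0,0,0,-1,0,0,0,0,0,0,-1,0,0,0,0,0,0,-1]

```text
time: 5.95
eef_pos: [0.4591, -0.1926, 0.083]
tool_rot: [0.0, 0.998, -0.069, 0.0]
force: [-0.1, 0.3, 0.7]
gripper_width: -0.0003
gripper_force: 0.0
```

Emit:
jog_arm:
  series: [0.5,0,5,0,0,0,-1,0.5,0,5,0,0,0,-1,0.5,0,5,0,0,0,-1,0.5,0,5,0,0,0,-1,0.5,0,5,0,0,0,-1]

```text
time: 6.45
eef_pos: [0.4618, -0.1928, 0.0583]
tool_rot: [0.0, 0.998, -0.069, 0.0]
force: [-2.2, 0.4, 5.8]
gripper_width: -0.0
gripper_force: 3.1
```

Emit:
jog_arm:
  series: [0.5,0,4,0,0,0,-1,0.5,0,4,0,0,0,-1,0.5,0,4,0,0,0,-1,0.5,0,4,0,0,0,-1,0,0,2,0,0,0,-1]

```text
time: 6.95
eef_pos: [0.4655, -0.1934, 0.0413]
tool_rot: [0.001, 0.998, -0.069, 0.003]
force: [1.0, -0.6, 7.1]
gripper_width: 0.0001
gripper_force: 2.6
```

Emit:
jog_arm:
  series: [0,0,2,0,0,0,-1,0,0,2,0,0,0,-1,0,0,2,0,0,0,-1]

```text
time: 7.25
eef_pos: [0.4655, -0.1936, 0.0356]
tool_rot: [0.001, 0.998, -0.069, 0.002]
force: [0.2, -0.1, 7.2]
gripper_width: 0.0001
gripper_force: 2.5
```

Emit:
jog_arm:
  series: [0,0,2,0,0,0,-1,0,0,2,0,0,0,-1,0,0,0,0,0,0,-1]

```text
time: 7.55
eef_pos: [0.4656, -0.1937, 0.0333]
tool_rot: [0.001, 0.998, -0.069, 0.003]
force: [-4.5, 2.7, 16.3]
gripper_width: 0.0002
gripper_force: 7.9
```

Emit:
jog_arm:
  series: [0,0,1,0,0,0,-1,0,0,0,0,0,0,-1]

```text
time: 7.75
eef_pos: [0.4657, -0.1937, 0.0332]
tool_rot: [0.001, 0.998, -0.069, 0.003]
force: [-7.3, 4.1, 20.5]
gripper_width: -0.0001
gripper_force: 10.8
```

Emit:
jog_arm:
  series: [0,0,-15,0,0,0,-1,-20,0,-35,0,0,0,-1,-40,0,-30,0,0,0,-1,-20,0,-25,0,0,0,-1,0,0,0,0,0,0,-1]

```text
time: 8.25
eef_pos: [0.3849, -0.1824, 0.1383]
tool_rot: [0.0, 0.998, -0.069, 0.005]
force: [0.4, 0.5, 1.2]
gripper_width: -0.0001
gripper_force: 0.0
```

Run:
```python
from h import *
st()
ims=[]
for n,(r0,r1,c0,c1) in {'top':(140,260,280,360),'scene':(185,285,160,260)}.items():
    c=imaging.camera(n);W=cloud(c);h=cv2.cvtColor(c['color'],cv2.COLOR_RGB2HSV)
    ims.append(cv2.resize(c['color'][r0:r1,c0:c1,::-1],(400,600),interpolation=3))
    t=((h[...,0]<10)|(h[...,0]>175))&(h[...,1]>125)&(W[...,1]<-.1)&(W[...,1]>-.32)&(W[...,0]>.5)&(W[...,0]<.75)&(W[...,2]>.09)
    p=W[t]; print(n,len(p),p.mean(0).round(4),p.min(0).round(3),p.max(0).round(3))
    m=p.mean(0);u,s,v=np.linalg.svd(p-m,full_matrices=False); print(v.round(3),np.round(s/len(p)**.5,4))
    b=(h[...,0]>100)&(h[...,0]<125)&(h[...,1]>130)&(W[...,2]<.08)&(W[...,1]<-.1)&(W[...,1]>-.3)&(W[...,0]>.4)
    p=W[b]
    if len(p)>10: m=p.mean(0);u,s,v=np.linalg.svd(p-m,full_matrices=False);print('pad',m.round(4),v[2].round(3))
cv2.imwrite('pics/tip.png',np.hstack(ims))
print('cradle',inframe(STAND,.0564,0,.129),'handle top ctr',inframe(STAND,.0564-.012*.565,0,.129+.012*.825))
```

```text
8.25 [ 0.3849 -0.1824  0.1383] [0.4 0.5 1.2] -0.0001
top 80 [ 0.5875 -0.207   0.1404] [ 0.549 -0.226  0.099] [ 0.629 -0.193  0.166]
[[-0.818  0.047 -0.573]
 [-0.112 -0.991  0.078]
 [ 0.564 -0.128 -0.815]] [0.0244 0.0077 0.0046]
pad [ 0.4717 -0.1921  0.0331] [ 0.573 -0.089 -0.815]
scene 9 [ 0.5909 -0.2177  0.1424] [ 0.572 -0.225  0.13 ] [ 0.61  -0.203  0.156]
[[ 0.807 -0.244  0.538]
 [-0.136 -0.963 -0.232]
 [ 0.575  0.114 -0.81 ]] [0.0158 0.0057 0.0011]
pad [ 0.4779 -0.1965  0.0358] [ 0.544 -0.081 -0.835]
cradle [ 0.59133733 -0.20994683  0.129     ] handle top ctr [ 0.58462497 -0.20899152  0.1389    ]
```

View pics/tip.png

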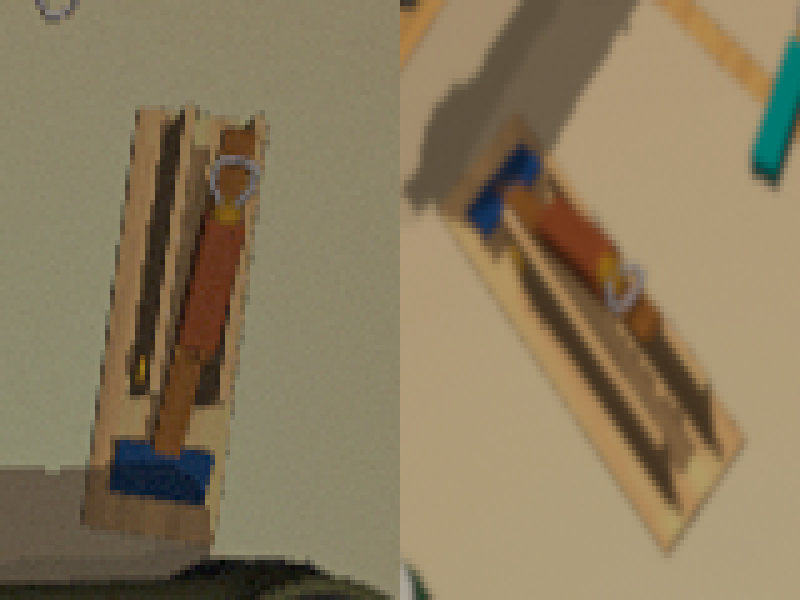

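The rocker is at its stop (pad normal gives about 0.6 rad) and the tool still lies in the cradle where the model puts it. Now a tilted grasp.

Run:
```python
from h import *
s,c=np.sin(.6),np.cos(.6)
g=lambda k: inframe(STAND,.0564+k*s,0,.129-k*c)
plan([(g(-.09),-8.1,34.4,8,1),(g(.012),-8.1,34.4,6,1)])
```

```text
# [ 0.541 -0.203  0.203] -8.1 34.4
19.7, -0.1, -8.6, -0.0, 4.3, 0.0, 1
20.3, -0.1, -7.1, -0.0, 4.3, 0.0, 1
20.8, -0.1, -5.6, -0.0, 4.3, 0.0, 1
21.2, -0.1, -4.0, -0.0, 4.3, 0.0, 1
21.4, -0.1, -2.4, -0.0, 4.3, 0.0, 1
21.5, -0.1, -0.8, -0.0, 4.3, 0.0, 1
21.5, -0.1, 0.8, -0.0, 4.3, 0.0, 1
21.4, -0.1, 2.4, -0.0, 4.3, 0.0, 1
# [ 0.598 -0.211  0.119] -8.1 34.4
-0.0, 0.0, 17.0, 0.0, 0.0, 0.0, 1
-0.0, 0.0, 17.0, 0.0, 0.0, 0.0, 1
-0.0, 0.0, 17.0, 0.0, 0.0, 0.0, 1
-0.0, 0.0, 17.0, 0.0, 0.0, 0.0, 1
-0.0, 0.0, 17.0, 0.0, 0.0, 0.0, 1
-0.0, 0.0, 17.0, 0.0, 0.0, 0.0, 1
```

Emit:
jog_arm:
  series: [19.7,0,-8.6,0,4.3,0,1,20.3,0,-7.1,0,4.3,0,1,20.8,0,-5.6,0,4.3,0,1,21.2,0,-4,0,4.3,0,1,21.4,0,-2.4,0,4.3,0,1]

```text
time: 8.85
eef_pos: [0.4828, -0.1956, 0.1753]
tool_rot: [0.013, 0.98, -0.068, 0.186]
force: [-0.9, -1.6, -0.4]
gripper_width: 0.0723
gripper_force: 0.0
```

Emit:
jog_arm:
  series: [21.5,0,-0.8,0,4.3,0,1,21.5,0,0.8,0,4.3,0,1,21.4,0,2.4,0,4.3,0,1,0,0,0,0,0,0,1,0,0,0,0,0,0,1]

```text
time: 9.35
eef_pos: [0.5399, -0.2038, 0.2006]
tool_rot: [0.021, 0.954, -0.066, 0.293]
force: [-0.8, 0.1, 0.3]
gripper_width: 0.0854
gripper_force: 0.0
```

Run:
```python
from h import *
s,c=np.sin(.6),np.cos(.6)
st();g=lambda k: inframe(STAND,.0564+k*s,0,.129-k*c)
plan([(g(.012),-8.1,34.4,5,1)])
```

```text
9.35 [ 0.5399 -0.2038  0.2006] [-0.8  0.1  0.3] 0.0854
# [ 0.598 -0.211  0.119] -8.1 34.4
0.6, -0.2, 20.1, -0.0, 0.0, 0.0, 1
0.5, -0.2, 20.1, -0.0, 0.0, 0.0, 1
0.5, -0.2, 20.1, -0.0, 0.0, 0.0, 1
0.5, -0.2, 20.1, -0.0, 0.0, 0.0, 1
0.5, -0.2, 20.1, -0.0, 0.0, 0.0, 1
```

Emit:
jog_arm:
  series: [0.5,-0.2,20,0,0,0,1,0.5,-0.2,20,0,0,0,1,0.5,-0.2,20,0,0,0,1,0.5,-0.2,20,0,0,0,1,0.5,-0.2,20,0,0,0,1]

```text
time: 9.85
eef_pos: [0.5986, -0.2111, 0.1198]
tool_rot: [0.021, 0.953, -0.067, 0.294]
force: [-0.0, 0.6, 0.5]
gripper_width: 0.0846
gripper_force: 0.0
```

Emit:
jog_arm:
  series: [0,0,0,0,0,0,0.2,0,0,0,0,0,0,-0.2,0,0,0,0,0,0,-1,0,0,0,0,0,0,-1,0,0,0,0,0,0,-1]
  squeeze: 40

```text
time: 10.35
eef_pos: [0.5988, -0.211, 0.1227]
tool_rot: [0.021, 0.953, -0.066, 0.296]
force: [-1.7, 0.9, 2.7]
gripper_width: 0.0254
gripper_force: 45.7
```

Emit:
jog_arm:
  series: [0,0,0,0,0,0,-1,0,0,0,0,0,0,-1,0,0,0,0,0,0,-1]

```text
time: 10.65
eef_pos: [0.599, -0.2111, 0.1225]
tool_rot: [0.021, 0.953, -0.066, 0.296]
force: [-3.9, 0.4, 5.7]
gripper_width: 0.0252
gripper_force: 46.1
```

Gripped at 25 mm. Lift along the tool normal, level out and carry to the case.

Emit:
jog_arm:
  series: [0,0,-10,0,0,0,-1,0,0,-20,0,0,0,-1,0,0,-30,0,0,0,-1,0,0,-30,0,0,0,-1,0,0,0,0,0,0,-1]

```text
time: 11.15
eef_pos: [0.5481, -0.2041, 0.2008]
tool_rot: [0.021, 0.952, -0.066, 0.298]
force: [0.9, -0.6, 0.1]
gripper_width: 0.0253
gripper_force: 45.3
```

Run:
```python
from h import *
st()
plan([(inframe(CASE,-.034,0,.16),-3.8,0,15,-1)])
```

```text
11.15 [ 0.5481 -0.2041  0.2008] [ 0.9 -0.6  0.1] 0.0253
# [0.505 0.184 0.16 ] -3.8 0
-6.8, -25.2, -1.4, 0.1, -2.3, -0.3, -1
-6.8, -25.2, -1.1, 0.1, -2.3, -0.3, -1
-6.7, -25.3, -0.8, 0.1, -2.3, -0.3, -1
-6.6, -25.3, -0.5, 0.1, -2.3, -0.3, -1
-6.5, -25.3, -0.2, 0.1, -2.3, -0.3, -1
-6.4, -25.4, 0.1, 0.1, -2.3, -0.3, -1
-6.2, -25.4, 0.4, 0.1, -2.3, -0.3, -1
-6.1, -25.4, 0.7, 0.1, -2.3, -0.3, -1
-5.9, -25.5, 1.0, 0.1, -2.3, -0.3, -1
-5.8, -25.5, 1.2, 0.1, -2.3, -0.3, -1
-5.6, -25.5, 1.5, 0.1, -2.3, -0.3, -1
-5.4, -25.5, 1.8, 0.1, -2.3, -0.3, -1
-5.2, -25.6, 2.0, 0.1, -2.3, -0.3, -1
-5.0, -25.6, 2.3, 0.1, -2.3, -0.3, -1
-4.8, -25.6, 2.5, 0.1, -2.3, -0.3, -1
```

Emit:
jog_arm:
  series: [-6.8,-25.2,-1.4,0.1,-2.3,-0.3,-1,-6.8,-25.2,-1.1,0.1,-2.3,-0.3,-1,-6.7,-25.3,-0.8,0.1,-2.3,-0.3,-1,-6.6,-25.3,-0.5,0.1,-2.3,-0.3,-1,-6.5,-25.3,-0.2,0.1,-2.3,-0.3,-1]

```text
time: 11.65
eef_pos: [0.5328, -0.0737, 0.1809]
tool_rot: [0.014, 0.979, -0.054, 0.196]
force: [0.7, 0.7, -1.4]
gripper_width: 0.0252
gripper_force: 45.3
```

Emit:
jog_arm:
  series: [-6.4,-25.4,0.1,0.1,-2.3,-0.3,-1,-6.2,-25.4,0.4,0.1,-2.3,-0.3,-1,-6.1,-25.4,0.7,0.1,-2.3,-0.3,-1,-6,-25.5,1,0.1,-2.3,-0.3,-1,-5.8,-25.5,1.2,0.1,-2.3,-0.3,-1]

```text
time: 12.15
eef_pos: [0.5178, 0.0556, 0.1675]
tool_rot: [0.007, 0.994, -0.042, 0.097]
force: [-0.2, -0.1, -0.6]
gripper_width: 0.0247
gripper_force: 45.3
```

Emit:
jog_arm:
  series: [-5.6,-25.5,1.5,0.1,-2.3,-0.3,-1,-5.4,-25.5,1.8,0.1,-2.3,-0.3,-1,-5.2,-25.6,2,0.1,-2.3,-0.3,-1,-5,-25.6,2.3,0.1,-2.3,-0.3,-1,-4.8,-25.6,2.5,0.1,-2.3,-0.3,-1]

```text
time: 12.65
eef_pos: [0.5027, 0.1847, 0.154]
tool_rot: [-0.001, 1.0, -0.029, -0.003]
force: [1.0, 0.1, -0.7]
gripper_width: 0.025
gripper_force: 45.3
```

Emit:
jog_arm:
  series: [0,0,20,0,0,0,-1,0,0,20,0,0,0,-1,0,0,20,0,0,0,-1,0,0,0,0,0,0,-1,0,0,0,0,0,0,-1]

```text
time: 13.15
eef_pos: [0.5031, 0.1836, 0.095]
tool_rot: [-0.0, 1.0, -0.029, -0.001]
force: [-0.1, -0.3, -0.2]
gripper_width: 0.0251
gripper_force: 45.3
```

Run:
```python
from h import *
st(); s=arm.get_state(); print(s['tool_rot'].round(4))
ims=[]
for n,(r0,r1,c0,c1) in {'top':(150,270,150,230),'scene':(110,190,225,305)}.items():
    c=imaging.camera(n);W=cloud(c);h=cv2.cvtColor(c['color'],cv2.COLOR_RGB2HSV)
    ims.append(cv2.resize(c['color'][r0:r1,c0:c1,::-1],(400,600),interpolation=3))
    t=((h[...,0]<10)|(h[...,0]>175))&(h[...,1]>125)&(h[...,2]>50)&(W[...,1]>.1)&(W[...,1]<.3)&(W[...,0]>.4)&(W[...,0]<.65)&(W[...,2]>.07)
    p=W[t]; print(n,len(p)); 
    if len(p)>5:
        m=p.mean(0);u,sv,v=np.linalg.svd(p-m,full_matrices=False); print(m.round(4),p.min(0).round(3),p.max(0).round(3),v[0].round(3))
cv2.imwrite('pics/held.png',np.hstack(ims))
plan([(inframe(CASE,-.034,0,.1),-3.8,0,1,-1)])
```

```text
13.15 [0.5031 0.1836 0.095 ] [-0.1 -0.3 -0.2] 0.0251
[-4.000e-04  9.996e-01 -2.870e-02 -1.300e-03]
top 12
[0.4616 0.1811 0.1305] [0.456 0.152 0.102] [0.473 0.195 0.292] [ 0.072 -0.174  0.982]
scene 21
[0.5233 0.178  0.1157] [0.506 0.167 0.105] [0.54  0.193 0.123] [ 0.882 -0.419 -0.215]
# [0.505 0.184 0.1  ] -3.8 0
1.2, 0.3, -3.6, -0.1, 0.0, 0.5, -1
```

View pics/held.png

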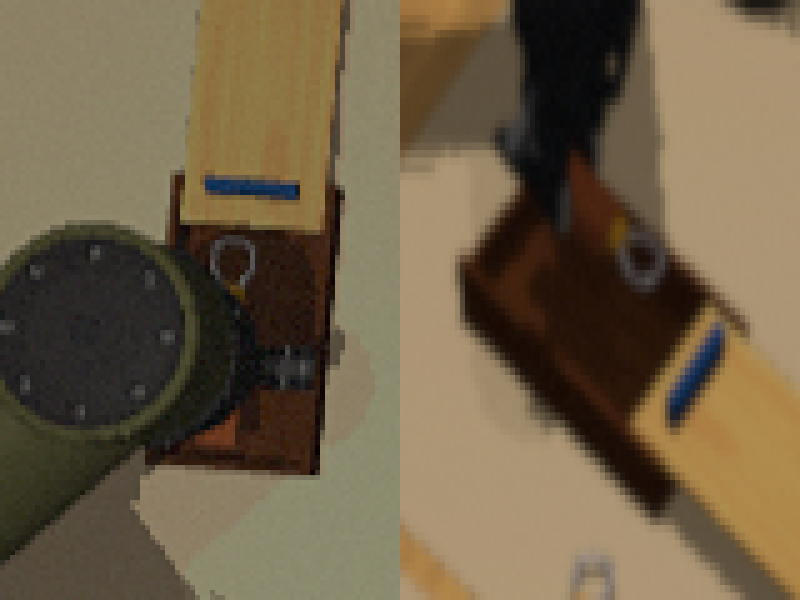

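The tool is held level over the open case. The loop tip is near crop pixel (232,235) and the handle's rear near (218,445). I'll measure their positions.

Run:
```python
from h import *
c=imaging.camera('top')
a=np.radians(CASE[1])
for n,u,v in(('loop',196.4,197),('rear',193.6,239),('coverEdge',201.5,195.3),('frontwallin',197,241.5)):
    z={'coverEdge':.048,'frontwallin':.042}.get(n,.107)
    w=pt(c,u,v,z); d=w[:2]-CASE[0]; print(n,w.round(4),'case',np.round([d[0]*np.cos(a)+d[1]*np.sin(a),-d[0]*np.sin(a)+d[1]*np.cos(a)],4))
for u,v in((196,239),(195,237),(196,208),(196,197)):
    print(u,v,pt(c,u,v).round(4))
```

```text
loop [0.5839 0.1803 0.107 ] case [0.0449 0.0017]
rear [0.453  0.1853 0.107 ] case [-0.086 -0.002]
coverEdge [0.5955 0.1721 0.048 ] case [ 0.057  -0.0056]
frontwallin [0.4445 0.1836 0.042 ] case [-0.0944 -0.0042]
196 239 [0.4523 0.1919 0.0082]
195 237 [0.4592 0.1792 0.12  ]
196 208 [0.5353 0.1519 0.3052]
196 197 [0.5936 0.1957 0.0092]
```

Emit:
jog_arm:
  series: [5,0,0,0,0,0.5,-1,0,0,20,0,0,0,-1,0,0,20,0,0,0,-1,0,0,20,0,0,0,-1,0,0,10,0,0,0,-1]

```text
time: 13.8
eef_pos: [0.5078, 0.1833, 0.0236]
tool_rot: [-0.001, 0.999, -0.033, -0.002]
force: [-0.7, -0.1, 0.0]
gripper_width: 0.0253
gripper_force: 45.3
```

Emit:
jog_arm:
  series: [0,0,6,0,0,0,-1,0,0,3,0,0,0,-1,0,0,3,0,0,0,-1,0,0,0,0,0,0,-1]

```text
time: 14.2
eef_pos: [0.5084, 0.1839, 0.0134]
tool_rot: [-0.001, 0.999, -0.033, -0.001]
force: [0.1, 0.6, -1.4]
gripper_width: 0.025
gripper_force: 45.3
```

Emit:
jog_arm:
  series: [0,0,2,0,0,0,-1,0,0,2,0,0,0,-1,0,0,0,0,0,0,-1]

```text
time: 14.5
eef_pos: [0.5081, 0.1838, 0.0088]
tool_rot: [-0.001, 0.999, -0.033, -0.001]
force: [0.8, -0.3, -1.2]
gripper_width: 0.0246
gripper_force: 45.3
```

Emit:
jog_arm:
  series: [0,0,1,0,0,0,-1,0,0,1,0,0,0,-1,0,0,0,0,0,0,-1]

```text
time: 14.8
eef_pos: [0.5082, 0.1838, 0.0081]
tool_rot: [-0.001, 0.999, -0.033, -0.001]
force: [-3.8, -0.5, 5.9]
gripper_width: 0.0255
gripper_force: 46.2
```

Floor contact. Release partly so the fingers stay clear of the walls, then rise.

Emit:
jog_arm:
  series: [0,0,0,0,0,0,-0.1,0,0,0,0,0,0,0,0,0,0,0,0,0,0,0,0,0,0,0,0,0]

```text
time: 15.2
eef_pos: [0.5081, 0.1837, 0.0069]
tool_rot: [-0.001, 0.999, -0.033, -0.001]
force: [-0.7, -0.1, -0.2]
gripper_width: 0.0431
gripper_force: 0.0
```

Emit:
jog_arm:
  series: [0,0,-10,0,0,0,0,0,0,-20,0,0,0,0,0,0,-35,0,0,0,0,0,0,-40,0,0,0,0,0,0,-30,0,0,0,-1]

```text
time: 15.7
eef_pos: [0.509, 0.1836, 0.1457]
tool_rot: [-0.001, 0.999, -0.033, 0.0]
force: [-0.1, 0.9, 0.0]
gripper_width: 0.029
gripper_force: 0.0
```

Emit:
jog_arm:
  series: [-40,0,0,0,0,0,-1,-45,0,0,0,0,0,-1,-40,0,0,0,0,0,-1,0,0,0,0,0,0,-1]

```text
time: 16.1
eef_pos: [0.3813, 0.1923, 0.1441]
tool_rot: [-0.003, 0.999, -0.032, 0.0]
force: [1.0, 0.2, 0.4]
gripper_width: -0.0006
gripper_force: 0.0
```

Run:
```python
from h import *
st()
ims=[]
for n,(r0,r1,c0,c1) in {'top':(150,270,150,230),'scene':(110,190,225,305)}.items():
    c=imaging.camera(n);W=cloud(c);h=cv2.cvtColor(c['color'],cv2.COLOR_RGB2HSV)
    ims.append(cv2.resize(c['color'][r0:r1,c0:c1,::-1],(400,600),interpolation=3))
    t=(W[...,2]>.02)&(W[...,2]<.04)&(abs(W[...,1]-.1815)<.035)&(W[...,0]>.455)&(W[...,0]<.59)
    p=W[t]; m=p.mean(0);u,sv,v=np.linalg.svd(p-m,full_matrices=False); print(n,len(p),m.round(4),p.min(0).round(3),p.max(0).round(3),v[0].round(3))
cv2.imwrite('pics/laid.png',np.hstack(ims))
```

```text
16.1 [0.3813 0.1923 0.1441] [1.  0.2 0.4] -0.0006
top 252 [0.5135 0.1839 0.0296] [0.462 0.167 0.02 ] [0.589 0.2   0.037] [-0.997  0.07   0.045]
scene 171 [0.5164 0.1798 0.028 ] [0.463 0.163 0.02 ] [0.587 0.196 0.035] [ 0.996 -0.075 -0.052]
```

View pics/laid.png

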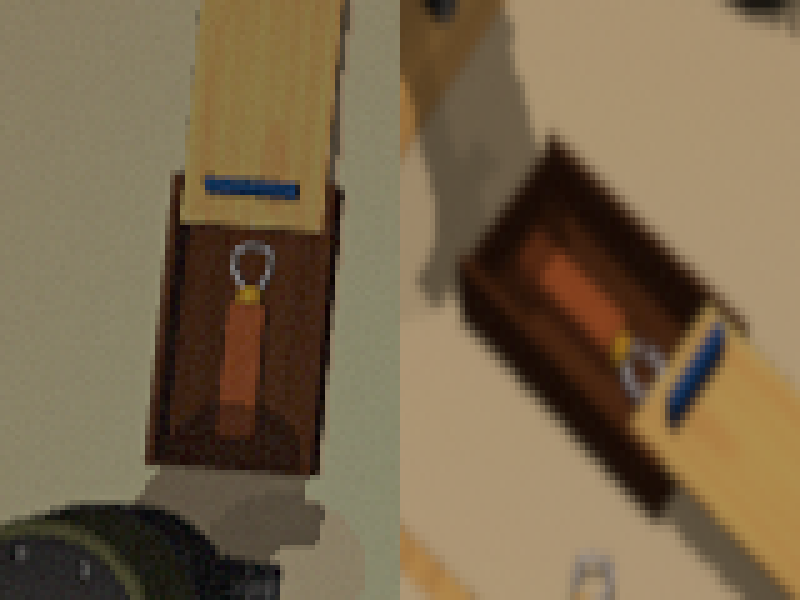

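The tool lies flat and centred in the case, with the loop clear of the cover. Now I'll get behind the bar and shut the cover.

Run:
```python
from h import *
plan([(inframe(CASE,.121,0,.125),-3.8,0,8,-1),(inframe(CASE,.121,0,.059),-3.8,0,3,-1)])
```

```text
# [0.66  0.173 0.125] -3.8 0
34.6, 0.1, 2.3, -0.0, 0.0, 0.0, -1
34.6, 0.1, 2.3, -0.0, 0.0, 0.0, -1
34.6, 0.1, 2.3, -0.0, 0.0, 0.0, -1
34.6, 0.1, 2.3, -0.0, 0.0, 0.0, -1
34.6, 0.1, 2.3, -0.0, 0.0, 0.0, -1
34.6, 0.1, 2.3, -0.0, 0.0, 0.0, -1
34.6, 0.1, 2.3, -0.0, 0.0, 0.0, -1
34.6, 0.1, 2.3, -0.0, 0.0, 0.0, -1
# [0.66  0.173 0.059] -3.8 0
0.0, 0.0, 22.0, 0.0, 0.0, 0.0, -1
0.0, 0.0, 22.0, 0.0, 0.0, 0.0, -1
0.0, 0.0, 22.0, 0.0, 0.0, 0.0, -1
```

Emit:
jog_arm:
  series: [34.6,0,2,0,0,0,-1,34.6,0,2,0,0,0,-1,34.6,0,2,0,0,0,-1,34.6,0,2,0,0,0,-1,34.6,0,2,0,0,0,-1]

```text
time: 16.7
eef_pos: [0.5588, 0.1793, 0.131]
tool_rot: [-0.0, 0.999, -0.034, -0.001]
force: [0.1, 0.5, 1.3]
gripper_width: 0.0003
gripper_force: 0.0
```

Emit:
jog_arm:
  series: [34.6,0,2,0,0,0,-1,34.6,0,2,0,0,0,-1,34.6,0,2,0,0,0,-1,0,0,0,0,0,0,-1,0,0,0,0,0,0,-1]

```text
time: 17.2
eef_pos: [0.6608, 0.1722, 0.1232]
tool_rot: [0.0, 0.999, -0.034, -0.002]
force: [0.2, -0.6, 0.0]
gripper_width: -0.0001
gripper_force: 0.0
```

Emit:
jog_arm:
  series: [0,0,22,0,0,0,-1,0,0,22,0,0,0,-1,0,0,22,0,0,0,-1,0,0,0,0,0,0,-1,0,0,0,0,0,0,-1]

```text
time: 17.7
eef_pos: [0.6598, 0.1735, 0.0607]
tool_rot: [-0.001, 0.999, -0.033, -0.001]
force: [0.5, 0.7, 1.0]
gripper_width: 0.0005
gripper_force: 0.0
```

Emit:
jog_arm:
  series: [-8,0,0,0,0,0,-1,-10,0,0,0,0,0,-1,-15,0,0,0,0,0,-1,-15,0,0,0,0,0,-1,-15,0,0,0,0,0,-1]

```text
time: 18.2
eef_pos: [0.5965, 0.178, 0.0612]
tool_rot: [-0.001, 0.999, -0.033, 0.0]
force: [2.3, -0.1, 0.0]
gripper_width: 0.0002
gripper_force: 1.1
```

Emit:
jog_arm:
  series: [-17,0,0,0,0,0,-1,-17,0,0,0,0,0,-1,-17,0,0,0,0,0,-1,-17,0,0,0,0,0,-1,-15,0,0,0,0,0,-1]

```text
time: 18.7
eef_pos: [0.5135, 0.1836, 0.0613]
tool_rot: [-0.002, 0.999, -0.033, 0.0]
force: [2.4, -0.4, -0.3]
gripper_width: -0.0006
gripper_force: 1.1
```

Emit:
jog_arm:
  series: [-8,0,0,0,0,0,-1,-4,0,0,0,0,0,-1,-3,0,0,0,0,0,-1,0,0,0,0,0,0,-1]

```text
time: 19.1
eef_pos: [0.4992, 0.1845, 0.0605]
tool_rot: [-0.001, 0.999, -0.033, -0.001]
force: [0.8, -0.4, 0.7]
gripper_width: -0.0004
gripper_force: 0.4
```

Emit:
jog_arm:
  series: [-3,0,0,0,0,0,-1,-3,0,0,0,0,0,-1,-2,0,0,0,0,0,-1]

```text
time: 19.4
eef_pos: [0.4911, 0.1849, 0.0601]
tool_rot: [-0.001, 0.999, -0.033, -0.001]
force: [2.0, 1.2, 1.1]
gripper_width: -0.0
gripper_force: 1.0
```

Emit:
jog_arm:
  series: [-2,0,0,0,0,0,-1,-2,0,0,0,0,0,-1,0,0,0,0,0,0,-1]

```text
time: 19.7
eef_pos: [0.4868, 0.1851, 0.0599]
tool_rot: [-0.001, 0.999, -0.033, -0.001]
force: [1.3, 0.2, 1.4]
gripper_width: 0.0001
gripper_force: 0.6
```

Emit:
jog_arm:
  series: [-2,0,0,0,0,0,-1,-2,0,0,0,0,0,-1,-1,0,0,0,0,0,-1]

```text
time: 20.0
eef_pos: [0.4819, 0.1854, 0.0599]
tool_rot: [-0.001, 0.999, -0.033, -0.001]
force: [1.7, 0.2, 0.6]
gripper_width: 0.0002
gripper_force: 1.0
```

Emit:
jog_arm:
  series: [-1,0,0,0,0,0,-1,-1,0,0,0,0,0,-1,0,0,0,0,0,0,-1]

```text
time: 20.3
eef_pos: [0.4799, 0.1855, 0.06]
tool_rot: [-0.001, 0.999, -0.033, -0.001]
force: [1.9, 1.1, 0.6]
gripper_width: -0.0001
gripper_force: 0.5
```

Emit:
jog_arm:
  series: [-2,0,0,0,0,0,-1,-2,0,0,0,0,0,-1,0,0,0,0,0,0,-1]

```text
time: 20.6
eef_pos: [0.4778, 0.1857, 0.0601]
tool_rot: [-0.001, 0.999, -0.033, 0.001]
force: [13.4, -0.5, -5.9]
gripper_width: -0.0
gripper_force: 6.4
```

Emit:
jog_arm:
  series: [-2,0,0,0,0,0,-1,-1,0,0,0,0,0,-1,0,0,0,0,0,0,-1]

```text
time: 20.9
eef_pos: [0.4776, 0.1858, 0.0603]
tool_rot: [-0.002, 0.999, -0.033, 0.004]
force: [29.2, -2.2, -15.1]
gripper_width: 0.0002
gripper_force: 14.3
```

Stop felt at 29 N. Back off, rise and check.

Emit:
jog_arm:
  series: [5,0,0,0,0,0,-1,12,0,0,0,0,0,-1,0,0,-35,0,0,0,-1,0,0,-45,0,0,0,-1,0,0,-40,0,0,0,-1]

```text
time: 21.4
eef_pos: [0.4897, 0.1842, 0.1813]
tool_rot: [-0.0, 0.999, -0.033, -0.002]
force: [0.7, 1.2, 0.8]
gripper_width: 0.0001
gripper_force: 0.0
```

Emit:
jog_arm:
  series: [-45,0,0,0,0,0,-1,-45,0,0,0,0,0,-1,-40,0,0,0,0,0,-1,0,0,0,0,0,0,-1,0,0,0,0,0,0,-1]

```text
time: 21.9
eef_pos: [0.3599, 0.1935, 0.1806]
tool_rot: [-0.001, 0.999, -0.032, -0.001]
force: [1.0, 0.3, -0.1]
gripper_width: 0.0002
gripper_force: 0.0
```

Run:
```python
from h import *
import pickle
st(); d0=pickle.load(open('c0.pkl','rb'))
c1={n:imaging.camera(n) for n in d0}
for n in d0:
  for c in(d0[n],c1[n]):
    W=cloud(c);h=cv2.cvtColor(c['color'],cv2.COLOR_RGB2HSV);b=(h[...,0]>100)&(h[...,0]<125)&(h[...,1]>130)&(W[...,2]>.055)&(W[...,2]<.085)&(W[...,1]>.1)&(W[...,1]<.3)&(W[...,0]>.4)&(W[...,0]<.7)
    k=(W[...,2]>.06)&(W[...,2]<.085)&(abs(W[...,1])<.06)&(W[...,0]>.36)&(W[...,0]<.5)
    print(n,b.sum(),W[b].mean(0).round(4),'cup',W[k].mean(0).round(4))
cv2.imwrite('pics/end.png',cv2.resize(c1['scene']['color'][...,::-1],(800,600)))
```

```text
21.9 [0.3599 0.1935 0.1806] [ 1.   0.3 -0.1] 0.0002
scene 27 [0.4753 0.1822 0.0676] cup [ 0.4247 -0.0054  0.0705]
scene 27 [0.4668 0.1811 0.0683] cup [ 0.425  -0.0057  0.0704]
top 36 [0.4694 0.1841 0.0708] cup [ 0.4233 -0.0047  0.0735]
top 37 [0.4613 0.1859 0.0712] cup [ 0.4236 -0.0048  0.0734]
```

View pics/end.png

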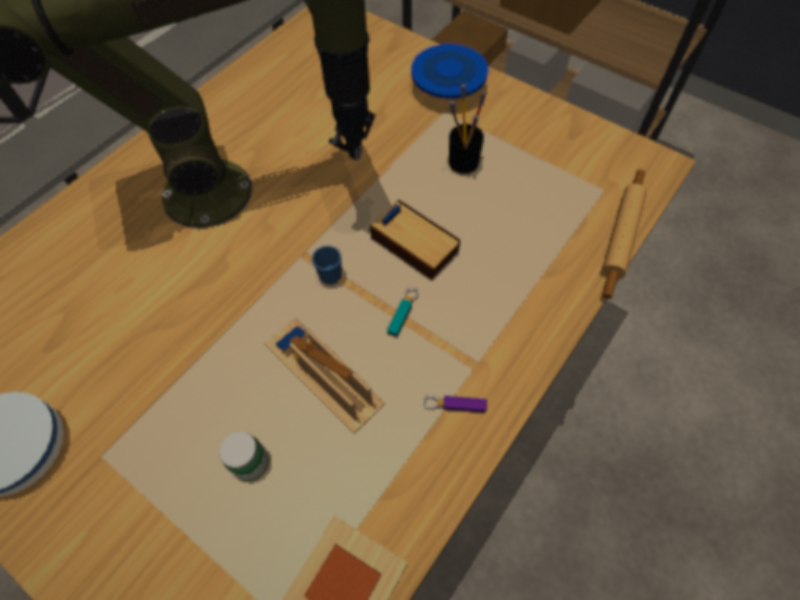

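The cover is shut, with the bar at (390,213). It sits 8 mm further in than at the start, when the cover was slightly ajar. The cup, jar and pot have not moved, and the arm is clear.

```bash
python3 -c "
from cell import arm; print(arm.finish_job())"
```

```text
the job is handed in; nothing more can be done
None
```

I tipped the tool up with the pad, laid it flat in the case and slid the cover shut to its stop; the bystanders did not move, and the job is handed in, though no verdict came back.

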